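# Seat the amber filter in its cell

## Task

On the aluminium plate, push the amber filter across the deck with the fingertips until it drops into the round black recess and lies flat in it, then push the red keeper round by its pin until it is fully home over the filter. Slide the filter only: do not lift it or let it slip off the plate. Leave the blue filter and the other things on the bench where they are.

Things in the scene. Friction and masses are not known exactly. Their poses are not given: they have to be found in the camera images.
- plate: Fixed aluminium plate lying on the bench, 160 (its x) x 300 (its y) x 22 mm. Origin at the centre of its underside, z up; the flat deck is at z = +22 mm. Its cell (recess) is centred at x = -20, y = 0 mm; the keeper's pivot stands at x = +32, y = 0 mm, 14 mm high over the deck. Apart from the cell, the keeper and the two filters the deck is bare.
- cell (a point): Centre of the floor of the round recess with a black floor, 54 mm in diameter and 5.5 mm deep, that is 16.5 mm above the bench and 5.5 mm below the deck; same axes as the plate.
- amber_filter: Loose black-rimmed disc with an amber centre, 50 mm in diameter, 10 mm thick, 30 to 65 g. Origin at the centre of its underside. It starts lying flat on the deck towards one end of the plate (the +y or the -y end), 90 to 120 mm from the cell. When seated it stands 4.5 mm proud of the deck.
- blue_filter: The same kind of disc with a blue centre, lying on the deck towards the other end of the plate. Leave it alone.
- keeper (a joint): Angle (rad) of the red keeper about its upright pivot. 0: fully home, pointing over the cell (along the plate's -x), against its stop. It grows counter-clockwise seen from above: at 1.57 it points along the plate's -y. It starts open, at 1.8 to 2.4, and stays where it is left (about 0.4 N at the pin moves it).
- keeper_pin (a point): Top centre of the upright red pin on the keeper, 10 mm in diameter, 40 mm from the pivot axis. The keeper is a flat bar 13 mm wide whose underside is 7 mm and top 11 mm above the deck, reaching 6 mm past the pin's centre; the pin rises from it to 33 mm above the deck. Home, the bar passes 2.5 mm over a seated filter; a filter that is not down in the cell blocks it.
- eyepiece: Black eyepiece standing upright, 42 mm across, 65 mm high. Origin at the middle of its underside. A bystander: leave it alone.
- lens_cap: Grey round cap lying flat, 66 mm across, 12 mm high. Origin at the middle of its underside. A bystander: leave it alone.
- mug: White mug, 76 mm across, 92 mm high, handle on its +y side. Origin at the middle of its underside. A bystander: leave it alone.
- screwdriver: Screwdriver lying along its x axis, 170 mm long. Origin at the middle of its underside. A bystander: leave it alone.
- jar: Glass jar with a white lid, 60 mm across, 70 mm high. Origin at the middle of its underside. A bystander: leave it alone.
- mouse: Blue computer mouse, 100 x 58 x 30 mm. Origin at the middle of its underside. A bystander: leave it alone.
Things that resemble listed ones, but are neither listed nor needed, are in the scene too. Leave any green or turquoise look-alike of the amber_filter alone.

How it is judged:
On the way, in this order (a step that is already met when the one before it is completed fails the run):
1. the amber filter has dropped into the cell and lies flat (horizontal distance between amber_filter and cell below 0.004 m and z of amber_filter in the frame of plate between 0.014 and 0.0185 m and angle between amber_filter's own z axis and vertical below 0.06 rad), for 0.2 s.
2. the keeper is home over it (all of step 1 and value of joint keeper below 0.2 rad), for 0.2 s.
At the end, for the whole second after the job is handed in: The amber filter lies at rest and flat (within 0.06 rad) on the floor of the cell, within 4 mm of its centre and less than 2 mm above its floor; the keeper is within 0.2 rad of home; the blue filter is within 15 mm of where it began (all of step 2 and linear speed of amber_filter below 0.02 m/s and distance of blue_filter from where it was at the start of the episode below 0.015 m); the robot touches nothing.
It fails at once if the amber filter is lifted more than 8 mm off the deck (z of amber_filter in the frame of plate above 0.03 m).
It fails at once if the amber filter slips off the plate (z of amber_filter in the frame of plate below 0.009 m).
It fails at once if the amber filter is stood on edge (angle between amber_filter's own z axis and vertical above 0.7 rad).
It fails at once if the blue filter is moved more than 15 mm (distance of blue_filter from where it was at the start of the episode above 0.015 m).
It fails at once if another loose thing on the bench is moved more than 25 mm (distance of any of eyepiece, lens_cap, mug, screwdriver, jar, mouse from where it was at the start of the episode above 0.025 m).
It also fails if it takes over 61 s, if anything falls off the work surface, if the arm or the gripper's body presses on something with over 40 N, if the wrist force passes 120 N, or if a joint passes its speed limit or range.

## Robot

A 6-joint arm with a two-finger parallel gripper is mounted at the origin on the work surface. World frame = base frame: x ahead of the robot, y to its left, z up, the work surface at z = 0. Lengths are in m, angles in rad, forces in N, time in s.
With the tool pointing down it reaches from about 0.3 to 0.85 m from the base axis. Payload 4.2 kg.
Tool frame: the origin (TCP) lies between the finger pads; the fingertips stand 19 mm ahead of it and the grasp point (between the pads) is the TCP; z points along the fingers, y is the direction in which the jaws open and shut (so a half turn about z gives the same grasp; the last joint's range is limited). The gripper opens to 91 mm and grips with 3 to 60 N. Pads are 32 mm wide; open, the fingers measure 118 mm over their backs; the gripper's body (76 mm by 178 mm) begins 60 mm behind the grasp point.
Start: joints at [1.244, 0.32, 1.565, -0, 1.257, -0.02], TCP at [0.174, 0.548, 0.233] pointing down, gripper open.
Joint ranges: [-3.11, 3.11], [-0.84, 2.01], [0.21, 2.61], [-1.34, 4.49], [0.05, 2.63], [-2.56, 2.56]. Speed limits (rad/s): [2.57, 2.57, 3.14, 3.14, 3.14, 3.14].

## Interface

Orientations are given as a unit quaternion [w, x, y, z].
In Python, from plant import r gives the robot as it stands. The module is installed in compiled form; this text tells all that it offers.
- The arm moves only by the tool carry_out, never from a script. Its argument "plan" is a list of rows, each a list of 5 numbers: the opening, from 0 (shut) to 1 (fully open), then the shift along the tool's x, y, z in mm, then the turn about the tool's z in rad. A call has 1 to 12 rows; each row is the pose to reach, as a shift and turn from the pose measured when the call began, along the tool's axes at that moment; what a row does not reach only later rows make up. A row lasts 1/12 s, in which the tool goes at most 41.7 mm and 7.16 degrees, less where a joint would pass 70% of its speed; a pose out of reach is approached as far as the arm can. A call with a gripper value outside its range is refused whole. The fingers move at their own pace and stop on an object; the grip force is fixed at half the most. Time passes only in rows, so rows that repeat a pose let the fingers close. It gives the time, the measured TCP pose, the force and the opening at its end, in the units of the state.
- r.sense(): the state, without advancing time (a new reading comes with each control period).
- r.grab_frame(name): name is "scene" or "side" or "wrist"; returns (picture, depth): 400x640x3 uint8, red, green, blue; 400x640 float32, m along the optical axis (not along the pixel's ray), 0 where there is no reading.
- r.camera_model(name): a dict with "K" (3x3 intrinsics, pixels), "R" (3x3) and "t" (3): a world point X has camera coordinates R X + t. Camera axes: x right, y down, z forward; pixel columns grow to the right and rows downward; lengths in m; the calibration is good to about 2 mm. The wrist camera is an equidistant fisheye: a pixel r from the principal point sees the ray r / f radians off the axis. A picture is of the moment at which its call begins: read the wrist's pose just before it. camera_model takes no time and is no camera call; for the wrist camera it gives the pose at the moment of the call.
- r.job_done(): hands the job in, once; it reports no verdict.
The state is a dict: "time_s": time; "qpos": joint angles; "dq": joint speeds; "joint_torque": joint torques, N m; "position": TCP position; "eef_rot": TCP orientation; "contact_force": force on the tool from outside, world axes, zero at the start; "torque": the same for the moment, N m; "grip_width": opening from 0.0 (shut) to 1.0 (fully open).
Only numpy, scipy, OpenCV 4.12 (cv2) and the standard library are available. Lean on these libraries where they do the work, as an engineer would, in place of code of your own. Each camera call takes 0.05 s, during which the arm holds its last target.

## Working session

There is one attempt and no reset: what is moved stays moved. The work goes in short steps, Python scripts to look and compute and a tool call to move; the robot and the scene stay as the last step left them, time stands still between calls to the robot, and variables do not carry over. Pictures are saved under pics/ and viewed, and the job is handed in when it is done.

Besides the shell and the picture viewer there is one more tool, called by a JSON object that holds its "api" and its "payload". carry_out: Moves the arm, as the interface text tells. Its arguments: {"type":"object","properties":{"plan":{"type":"array","items":{"type":"array","items":{"type":"number"}}}},"required":["plan"]}

```bash
mkdir -p pics; python3 - <<'E'
from plant import r
import cv2,numpy as np
s=r.sense();print({k:np.round(v,3) for k,v in s.items()})
for n in ("scene","side"):
    p,d=r.grab_frame(n);cv2.imwrite(f"pics/{n}0.png",p[:,:,::-1]);np.savez(f"{n}0.npz",p=p,d=d)
    m=r.camera_model(n);print(n,{k:np.round(v,4).tolist() for k,v in m.items()})
E
```

```text
{'time_s': np.float64(0.0), 'qpos': array([ 1.244,  0.32 ,  1.566,  0.   ,  1.257, -0.02 ]), 'dq': array([ 0.001,  0.002,  0.   ,  0.   ,  0.001, -0.001]), 'joint_torque': array([ 1.0000e-03, -4.1246e+01, -2.3198e+01,  7.3000e-02,  4.6000e-02,
       -0.0000e+00]), 'position': array([0.174, 0.548, 0.232]), 'eef_rot': array([-0.   ,  0.153,  0.988, -0.001]), 'contact_force': array([0.277, 0.603, 0.738]), 'torque': array([-0.056,  0.001,  0.036]), 'grip_width': np.float64(1.002)}
scene {'K': [[364.6792, 0.0, 322.2122], [0.0, 364.6792, 198.1538], [0.0, 0.0, 1.0]], 'R': [[-0.7587, 0.6514, -0.0118], [0.5605, 0.6433, -0.5215], [-0.3321, -0.4022, -0.8532]], 't': [0.3979, -0.2674, 1.1199]}
side {'K': [[371.2114, 0.0, 320.9251], [0.0, 371.2114, 199.2451], [0.0, 0.0, 1.0]], 'R': [[0.8959, -0.444, -0.0128], [-0.3447, -0.6768, -0.6505], [0.2802, 0.5872, -0.7594]], 't': [-0.4851, 0.2438, 0.9481]}
```

View pics/scene0.png

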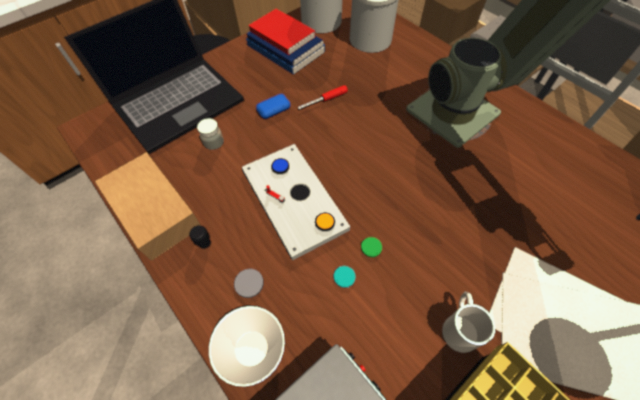

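View pics/side0.png

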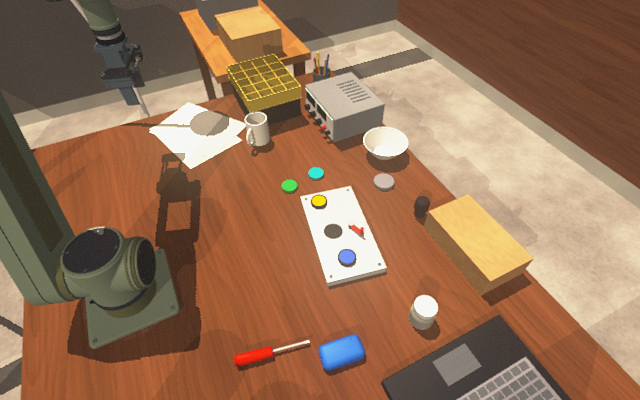

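The scene view shows the amber filter at (325,222), cell at (300,192), blue at (280,166) and keeper pivot/pin near (273,193). In the side view they are at (319,201), (333,231), (347,257) and (357,231). Next I measure them.

```bash
cat > h.py <<'E'
import numpy as np,cv2
def ray(m,uv,z):
    K,R,t=(np.array(m[k],float) for k in "KRt")
    d=R.T@np.linalg.inv(K)@np.array([uv[0],uv[1],1]);c=-R.T@t
    return c+d*(z-c[2])/d[2]
def blob(p,lo,hi,box,kmin=8):
    h=cv2.cvtColor(p,cv2.COLOR_RGB2HSV);m=cv2.inRange(h,np.array(lo),np.array(hi))
    k=np.zeros_like(m);x0,y0,x1,y1=box;k[y0:y1,x0:x1]=m[y0:y1,x0:x1]
    cs,_=cv2.findContours(k,cv2.RETR_EXTERNAL,cv2.CHAIN_APPROX_NONE)
    cs=[c for c in cs if cv2.contourArea(c)>=kmin]
    if not cs:return None
    return max(cs,key=cv2.contourArea)
def cen(c):
    M=cv2.moments(c);return np.array([M['m10'],M['m01']])/M['m00']
E
python3 - <<'E'
from plant import r
from h import *
box={"scene":(235,140,360,265),"side":(295,180,390,285)}
rng={"amber":((15,120,100),(35,255,255),.032),"blue":((105,120,60),(130,255,255),.032),"cell":((0,0,0),(180,255,75),.0165),"red":((0,130,80),(8,255,255),.033)}
for n in box:
    p=np.load(n+"0.npz")["p"];m=r.camera_model(n)
    for k,(lo,hi,z) in rng.items():
        b=box[n]
        if k=="cell": b=(285,178,315,205) if n=="scene" else (320,220,346,242)
        c=blob(p,lo,hi,b)
        if c is None: print(n,k,None);continue
        u=cen(c);print(n,k,u.round(1),cv2.contourArea(c),ray(m,u,z).round(4))
    h=cv2.inRange(cv2.cvtColor(p,cv2.COLOR_RGB2HSV),(0,0,150),(180,70,255))
    k=np.zeros_like(h);x0,y0,x1,y1=box[n];k[y0:y1,x0:x1]=h[y0:y1,x0:x1]
    cs,_=cv2.findContours(k,cv2.RETR_EXTERNAL,cv2.CHAIN_APPROX_NONE);c=max(cs,key=cv2.contourArea)
    q=cv2.boxPoints(cv2.minAreaRect(c)); ap=cv2.approxPolyDP(c,8,True)[:,0]
    print("plate",ap.tolist(),[ray(m,a,.022)[:2].round(3).tolist() for a in ap])
    x0,y0,x1,y1=box[n];cv2.imwrite(f"pics/{n}crop.png",cv2.resize(p[y0:y1,x0:x1,::-1],None,fx=5,fy=5,interpolation=cv2.INTER_CUBIC)[:600])
E
```

```text
scene amber [324.6 220.7] 209.5 [0.5544 0.0442 0.032 ]
scene blue [279.8 165.2] 147.5 [ 0.5351 -0.1621  0.032 ]
scene cell [299.6 192. ] 186.0 [ 0.5428 -0.069   0.0165]
scene red [272.3 192.9] 51.0 [ 0.6033 -0.1039  0.033 ]
plate [[293, 144], [242, 167], [291, 256], [349, 227]] [[0.458, -0.204], [0.613, -0.232], [0.671, 0.059], [0.517, 0.093]]
side amber [318.5 200.1] 112.0 [0.5551 0.043  0.032 ]
side blue [346.5 256.1] 143.5 [ 0.5355 -0.1644  0.032 ]
side cell None
side red [357.6 229.7] 53.0 [ 0.6041 -0.1042  0.033 ]
plate [[350, 186], [300, 197], [327, 284], [386, 267]] [[0.671, 0.058], [0.514, 0.087], [0.455, -0.209], [0.615, -0.234]]
```

View pics/scenecrop.png

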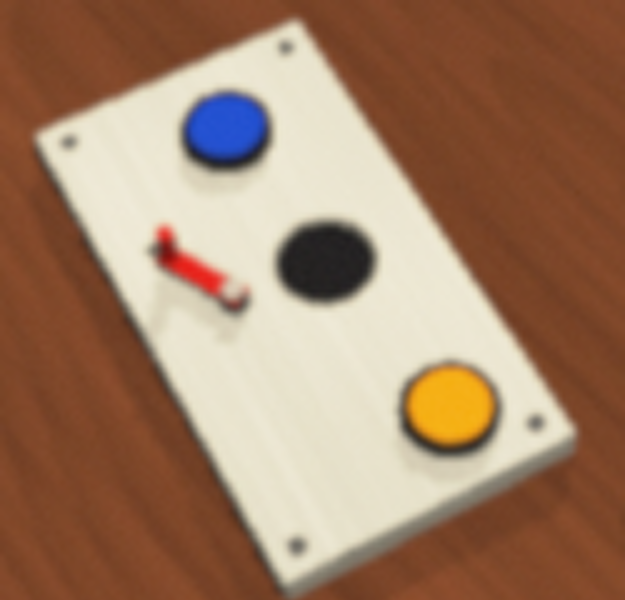

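View pics/sidecrop.png

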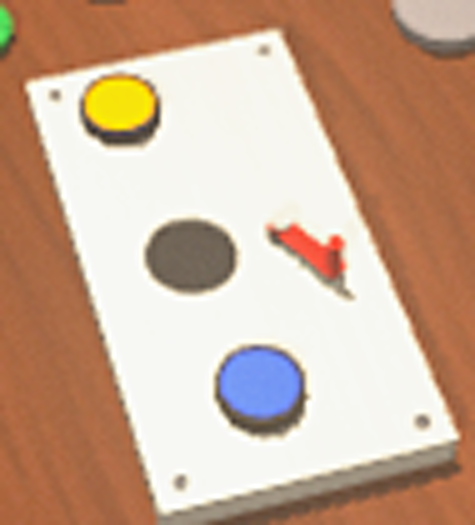

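{"api": "carry_out", "payload": {"plan": [[0.35,-505,-312,30,1.37],[0.35,-505,-312,30,1.37],[0.35,-505,-312,30,1.37],[0.35,-505,-312,30,1.37],[0.35,-505,-312,30,1.37],[0.35,-505,-312,30,1.37],[0.35,-505,-312,30,1.37],[0.35,-505,-312,30,1.37],[0.35,-505,-312,30,1.37],[0.35,-505,-312,30,1.37],[0.35,-505,-312,30,1.37],[0.35,-505,-312,30,1.37]]}}

```text
time_s: 1.1
position: [0.4999, 0.1675, 0.2072]
eef_rot: [0.0, 0.745, 0.667, -0.001]
contact_force: [-0.1, 0.7, 0.4]
grip_width: 0.351
```

```bash
cat >> h.py <<'E'
def tool(s):
    from scipy.spatial.transform import Rotation as Ro
    w,x,y,z=s["eef_rot"];return Ro.from_quat([x,y,z,w]).as_matrix()
def delta(s,target,yaw=None):
    T=tool(s);d=T.T@(np.array(target)-s["position"])*1000
    a=np.arctan2(T[1,0],T[0,0]);out=d.round(1).tolist()
    if yaw is not None: out.append(round(float(-((yaw-a+np.pi)%(2*np.pi)-np.pi)),3))
    return out
E
python3 - <<'E'
from plant import r
from h import *
s=r.sense();print(s["position"],s["eef_rot"],s["qpos"].round(2))
T=tool(s);print(np.degrees(np.arctan2(T[1,0],T[0,0])))
print("to start",delta(s,[.5606,.098,.2]))
m=r.camera_model("wrist");print({k:np.round(v,3).tolist() for k,v in m.items()})
p,d=r.grab_frame("wrist");cv2.imwrite("pics/w1.png",p[:,:,::-1])
E
```

```text
[0.49989622 0.16753187 0.20718444] [ 2.18637910e-04  7.45017622e-01  6.67044198e-01 -8.56217275e-04] [ 0.3   0.26  1.71 -0.    1.17  0.41]
83.6787616455233
to start [-62.4, 68.0, 7.2]
{'K': [[309.707, 0.0, 320.523], [0.0, 309.707, 200.115], [0.0, 0.0, 1.0]], 'R': [[0.994, -0.11, 0.0], [-0.106, -0.957, 0.27], [-0.03, -0.269, -0.963]], 't': [-0.478, 0.189, 0.425]}
```

View pics/w1.png

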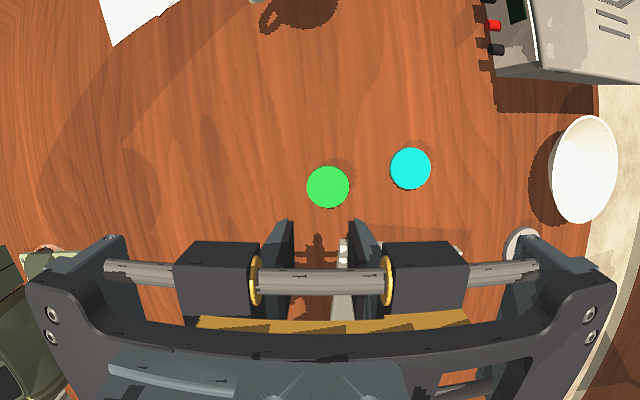

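The wrist camera faces away from the push (fingers at (275,250)/(370,250), plate hidden), so I'll rely on the two fixed cameras. Next is moving in behind the filter.

{"api": "carry_out", "payload": {"plan": [[0.35,-31,34,7,0],[0.35,-62,68,7,0],[0.35,-62,68,7,0],[0.35,-62,68,7,0]]}}

```text
time_s: 1.48
position: [0.5677, 0.09, 0.1994]
eef_rot: [0.004, 0.746, 0.665, -0.001]
contact_force: [-0.4, 1.2, 0.1]
grip_width: 0.353
```

```bash
python3 - <<'E'
from plant import r
from h import *
s=r.sense();print(s["position"],s["contact_force"])
print("down",delta(s,[.5606,.098,.0435],np.radians(84)))
E
```

```text
[0.56772118 0.09000987 0.19943837] [-0.37150791  1.21423632  0.07364505]
down [8.3, -8.7, 155.8, -0.01]
```

{"api": "carry_out", "payload": {"plan": [[0.35,12,-8,20,0],[0.35,12,-8,60,0],[0.35,12,-8,95,0],[0.35,12,-8,125,0],[0.35,12,-8,145,0],[0.35,12,-8,150,0],[0.35,12,-8,150,0],[0.35,12,-8,150,0]]}}

```text
time_s: 2.15
position: [0.562, 0.1024, 0.0502]
eef_rot: [0.004, 0.746, 0.666, -0.001]
contact_force: [0.9, 1.0, 0.2]
grip_width: 0.351
```

```bash
cat > look.py <<'E'
import sys
from plant import r
from h import *
s=r.sense();T=tool(s);print("tcp",s["position"].round(4),"F",s["contact_force"].round(1),"yaw",np.degrees(np.arctan2(T[1,0],T[0,0])).round(2),"tilt",np.degrees(np.arccos(-T[2,2])).round(2),"w",s["grip_width"])
box={"scene":(235,140,360,265),"side":(295,180,390,285)}
rng={"amber":((15,120,100),(35,255,255),.032),"blue":((105,120,60),(130,255,255),.032),"red":((0,130,80),(8,255,255),.033)}
ims=[]
for n in box:
    p,d=r.grab_frame(n);m=r.camera_model(n)
    for k,(lo,hi,z) in rng.items():
        c=blob(p,lo,hi,box[n])
        if c is None: print(n,k,None);continue
        u=cen(c);e=cv2.minEnclosingCircle(c);print(n,k,u.round(1),cv2.contourArea(c),ray(m,u,z)[:2].round(4),"circ",ray(m,e[0],z)[:2].round(4))
    x0,y0,x1,y1=box[n];ims.append(cv2.resize(p[y0-15:y0+110,x0-5:x0+120,::-1],(400,400),interpolation=cv2.INTER_CUBIC))
cv2.imwrite(f"pics/{sys.argv[1]}.png",np.hstack(ims))
E
python3 look.py l1
```

```text
tcp [0.562  0.1024 0.0502] F [0.9 1.  0.2] yaw 83.47 tilt 0.51 w 0.3513247363739467
scene amber None
scene blue [279.6 165. ] 139.5 [ 0.5351 -0.1631] circ [ 0.5342 -0.1646]
scene red [272.3 192.8] 51.0 [ 0.6029 -0.1041] circ [ 0.6011 -0.1058]
side amber [318.6 200.2] 83.5 [0.5552 0.0424] circ [0.556  0.0425]
side blue [347.7 256.6] 119.5 [ 0.5376 -0.1672] circ [ 0.5362 -0.1661]
side red [357.9 229.6] 51.5 [ 0.6049 -0.1042] circ [ 0.6004 -0.1015]
```

View pics/l1.png

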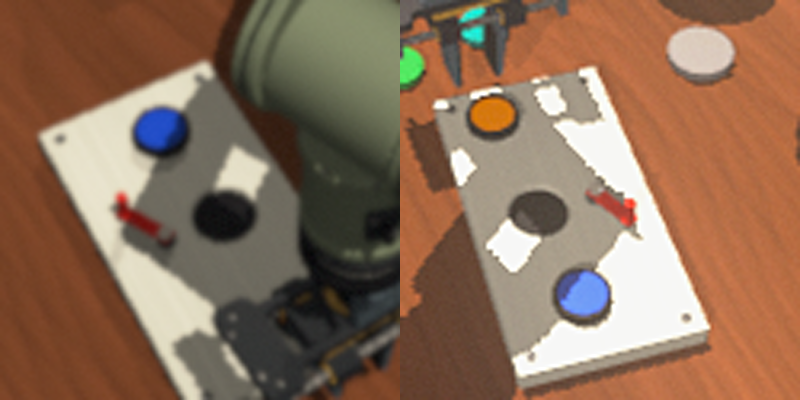

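{"api": "carry_out", "payload": {"plan": [[0.35,0,-1,4,-0.015],[0.35,0,-1,6.5,-0.015],[0.35,-5,-1,6.5,-0.015],[0.35,-15,-1,6.5,-0.015],[0.35,-25,-1,6.5,-0.015],[0.35,-35,-0.8,6.5,-0.015],[0.35,-42,-0.6,6.5,-0.015],[0.35,-50,-0.4,6.5,-0.015],[0.35,-58,-0.3,6.5,-0.015],[0.35,-64,0,6.5,-0.015],[0.35,-68,0,6.5,-0.015],[0.35,-70,0,6.5,-0.015]]}}

```text
time_s: 3.25
position: [0.5548, 0.032, 0.045]
eef_rot: [0.005, 0.742, 0.671, 0.0]
contact_force: [0.1, 0.2, 0.2]
grip_width: 0.348
```

```bash
python3 look.py l2
```

```text
tcp [0.5548 0.032  0.045 ] F [0.1 0.2 0.2] yaw 84.27 tilt 0.57 w 0.34776077059171595
scene amber None
scene blue [279.7 164.7] 131.5 [ 0.5341 -0.1638] circ [ 0.5353 -0.1627]
scene red [272.1 192.4] 61.0 [ 0.6026 -0.1054] circ [ 0.6002 -0.107 ]
side amber [324.7 211. ] 97.5 [ 0.5529 -0.0024] circ [ 0.5535 -0.0018]
side blue [346.3 256.3] 123.0 [ 0.5349 -0.1646] circ [ 0.5346 -0.1636]
side red [357.7 229.7] 51.0 [ 0.6043 -0.1041] circ [ 0.6001 -0.0994]
```

View pics/l2.png

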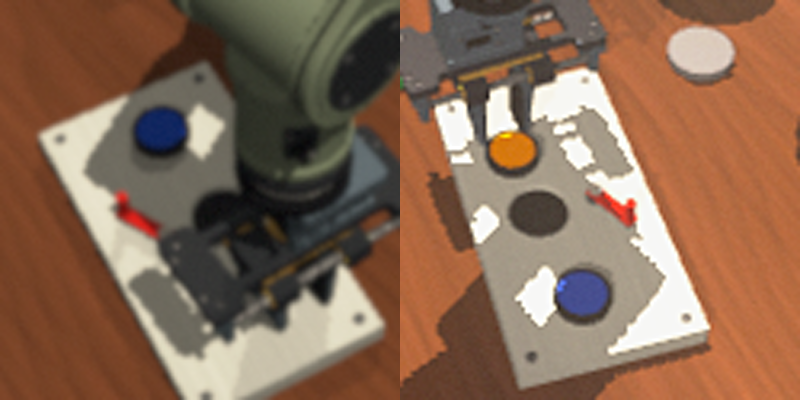

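```bash
python3 - <<'E'
from plant import r
from h import *
for n,b,t in (("scene",(285,178,315,206),100),("side",(320,218,346,244),150)):
    p=np.load(n+"0.npz")["p"];m=r.camera_model(n)
    for t in (80,110,140,170):
        c=blob(p,(0,0,0),(180,255,t),b)
        if c is None: continue
        u=cen(c);pts=np.array([ray(m,q,.022)[:2] for q in c[:,0]])
        print(n,t,u.round(1),cv2.contourArea(c),"rim",ray(m,u,.022)[:2].round(4),"floor",ray(m,u,.0165)[:2].round(4),"size",np.ptp(pts,0).round(3))
E
```

```text
scene 80 [299.6 192. ] 186.0 rim [ 0.5448 -0.0661] floor [ 0.5428 -0.069 ] size [0.045 0.044]
scene 110 [299.8 191.9] 207.5 rim [ 0.5443 -0.0659] floor [ 0.5424 -0.0689] size [0.047 0.048]
scene 140 [299.6 191.9] 231.0 rim [ 0.5447 -0.0662] floor [ 0.5428 -0.0691] size [0.049 0.049]
scene 170 [299.6 191.9] 253.0 rim [ 0.5446 -0.0662] floor [ 0.5427 -0.0692] size [0.053 0.052]
side 140 [332.7 230.7] 173.5 rim [ 0.5446 -0.0691] floor [ 0.5465 -0.0656] size [0.049 0.048]
side 170 [332.7 230.7] 184.5 rim [ 0.5445 -0.0689] floor [ 0.5464 -0.0654] size [0.049 0.049]
```

{"api": "carry_out", "payload": {"plan": [[0.35,-5,0,1,0],[0.35,-12,-0.3,2,0],[0.35,-20,-0.6,2,0],[0.35,-28,-0.8,2,0],[0.35,-36,-1,2,0],[0.35,-43,-1.2,2,0],[0.35,-49,-1.3,2,0],[0.35,-53,-1.5,2,0],[0.35,-55,-1.5,2,0],[0.35,-55,-1.5,2,0]]}}

```text
time_s: 4.18
position: [0.5479, -0.0227, 0.0434]
eef_rot: [0.005, 0.742, 0.671, 0.0]
contact_force: [0.6, 1.0, 0.6]
grip_width: 0.347
```

```bash
python3 look.py l3
```

```text
tcp [ 0.5479 -0.0227  0.0434] F [0.6 1.  0.6] yaw 84.25 tilt 0.58 w 0.3468986529967193
scene amber None
scene blue [279.8 164.8] 126.5 [ 0.5342 -0.1633] circ [ 0.5332 -0.1654]
scene red [268.9 191.4] 12.0 [ 0.607  -0.1134] circ [ 0.6042 -0.1145]
side amber [331.4 226.6] 117.0 [ 0.5445 -0.061 ] circ [ 0.5452 -0.0599]
side blue [346.4 256.2] 125.5 [ 0.5353 -0.1647] circ [ 0.535  -0.1655]
side red [358.  229.6] 56.0 [ 0.6052 -0.1043] circ [ 0.6013 -0.1   ]
```

View pics/l3.png

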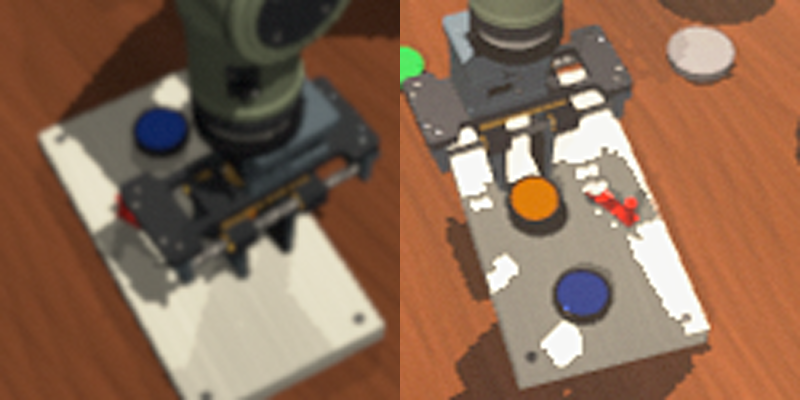

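{"api": "carry_out", "payload": {"plan": [[0.35,-3,0.3,0,0],[0.35,-6,0.5,0,0],[0.35,-9,0.8,0,0],[0.35,-12,1,0,0],[0.35,-14,1,0,0],[0.35,-14,1,0,0]]}}

```text
time_s: 4.78
position: [0.5477, -0.0361, 0.0436]
eef_rot: [0.005, 0.742, 0.671, 0.001]
contact_force: [-0.1, 2.6, 0.3]
grip_width: 0.349
```

```bash
python3 look.py l4
```

```text
tcp [ 0.5477 -0.0361  0.0436] F [-0.1  2.6  0.3] yaw 84.22 tilt 0.56 w 0.3492309472597907
scene amber None
scene blue [279.8 164.6] 131.0 [ 0.5339 -0.1637] circ [ 0.5332 -0.1659]
scene red None
side amber [333.  229.5] 113.0 [ 0.544  -0.0719] circ [ 0.5442 -0.0716]
side blue [346.5 256.4] 121.5 [ 0.5351 -0.1651] circ [ 0.5355 -0.1645]
side red [357.8 229.4] 58.0 [ 0.6049 -0.1035] circ [ 0.6001 -0.0994]
```

View pics/l4.png

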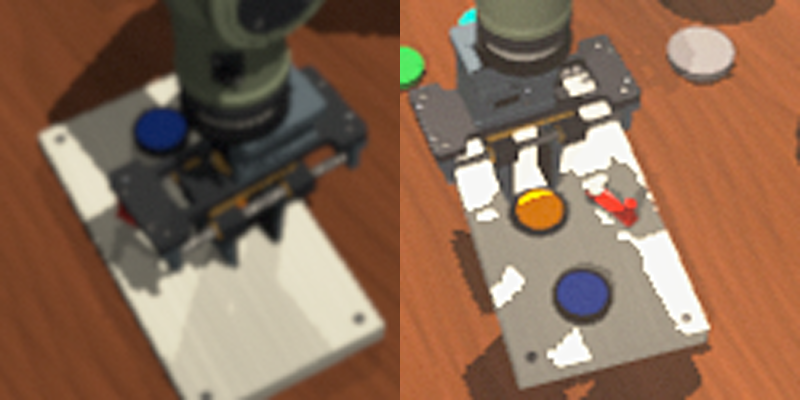

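Amber at (333,229.5) in the side view now has its rim flush in the recess. It appears to have dropped. I'll back off, rise and verify.

{"api": "carry_out", "payload": {"plan": [[0.35,10,0,0,0],[0.35,30,0,-5,0],[0.35,60,0,-30,0],[0.35,95,0,-60,0],[0.35,130,0,-90,0],[0.2,160,0,-120,0],[0.0,190,0,-140,0],[0.0,200,0,-140,0],[0.0,200,0,-140,0]]}}

```text
time_s: 5.63
position: [0.5675, 0.1674, 0.1841]
eef_rot: [0.006, 0.74, 0.672, 0.003]
contact_force: [0.4, -0.6, -0.3]
grip_width: 0.09
```

```bash
python3 look.py l5; python3 - <<'E'
from plant import r
from h import *
for n,b in (("scene",(235,140,360,265)),("side",(295,180,390,285))):
    p,d=r.grab_frame(n);m=r.camera_model(n)
    K,R,t=(np.array(m[k]) for k in "KRt")
    for k,lo,hi in (("amber",(12,120,80),(35,255,255)),("blue",(105,120,60),(130,255,255))):
        c=blob(p,lo,hi,b)
        if c is None: print(n,k,None);continue
        mk=np.zeros(d.shape,np.uint8);cv2.drawContours(mk,[c],-1,1,-1);mk=cv2.erode(mk,np.ones((3,3)))
        v,u=np.where((mk>0)&(d>0));P=np.stack([(u-K[0,2])/K[0,0]*d[v,u],(v-K[1,2])/K[1,1]*d[v,u],d[v,u]],1)
        W=(P-t)@R;A=np.c_[W[:,:2]-W[:,:2].mean(0),np.ones(len(W))];q=np.linalg.lstsq(A,W[:,2],rcond=None)[0]
        print(n,k,W.mean(0).round(4),"slopes",q[:2].round(3),"z",q[2].round(4),len(W))
        print("   ray@.0265",ray(m,cen(c),.0265)[:2].round(4))
E
```

```text
tcp [0.5675 0.1674 0.1841] F [ 0.4 -0.6 -0.3] yaw 84.5 tilt 0.73 w 0.09047087012854974
scene amber [299.4 189.8] 151.5 [ 0.5445 -0.0663] circ [ 0.5447 -0.0656]
scene blue [279.7 165.2] 145.0 [ 0.5351 -0.1624] circ [ 0.5342 -0.1646]
scene red [272.3 192.8] 52.0 [ 0.6029 -0.1042] circ [ 0.6011 -0.1058]
side amber [332.1 230.4] 105.0 [ 0.5402 -0.0738] circ [ 0.5427 -0.0734]
side blue [346.7 256.2] 144.0 [ 0.5359 -0.165 ] circ [ 0.5357 -0.1642]
side red [358.  229.6] 54.5 [ 0.6052 -0.1045] circ [ 0.6004 -0.1015]
scene amber [ 0.5436 -0.0695  0.0261] slopes [0.005 0.043] z 0.0261 133
   ray@.0265 [ 0.5439 -0.0692]
scene blue [ 0.5349 -0.1629  0.0315] slopes [-0.021  0.022] z 0.0315 110
   ray@.0265 [ 0.5332 -0.1662]
side amber [ 0.5453 -0.0704  0.0268] slopes [ 0.    -0.003] z 0.0268 106
   ray@.0265 [ 0.5455 -0.0703]
side blue [ 0.5358 -0.1655  0.0325] slopes [-0.009 -0.008] z 0.0325 108
   ray@.0265 [ 0.5377 -0.1622]
```

View pics/l5.png

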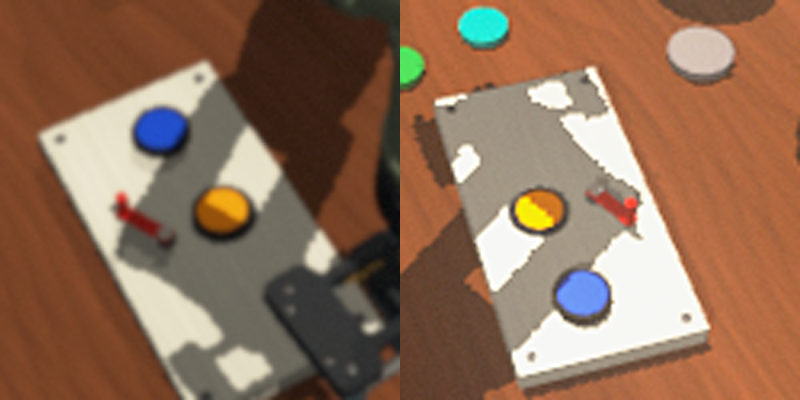

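```bash
python3 - <<'E'
from plant import r
from h import *
ims=[]
for n,b in (("scene",(255,170,295,210)),("side",(340,210,380,250))):
    z=np.load(n+"0.npz");p=z["p"];ims.append(cv2.resize(p[b[1]:b[3],b[0]:b[2],::-1],(400,400),interpolation=cv2.INTER_NEAREST))
cv2.imwrite("pics/pin.png",np.hstack(ims))
for uv in ((268,186.3),): print(ray(r.camera_model("scene"),uv,.054))
for uv in ((362.6,227.8),): print(ray(r.camera_model("side"),uv,.054))
E
```

```text
[ 0.60543861 -0.11444185  0.054     ]
[ 0.61056846 -0.11733532  0.054     ]
```

View pics/pin.png

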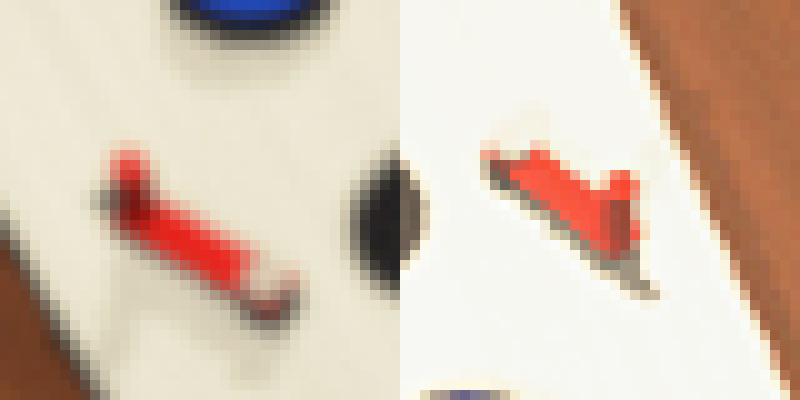

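The amber top is at z ≈ 26.5 mm, flat, within about 1 mm of the cell centre, and 5 mm lower than blue. The pin is near (.608,-.116), so the keeper angle is about 2.1 rad. I'll go behind the pin with shut fingers.

```bash
python3 - <<'E'
from plant import r
from h import *
s=r.sense();print(s["position"])
print(delta(s,[.640,-.116,.15],np.radians(84)))
E
```

```text
[0.56559182 0.1626668  0.18077718]
[-269.5, 101.9, 33.4, 0.004]
```

{"api": "carry_out", "payload": {"plan": [[0,-30,12,3,0],[0,-65,25,8,0],[0,-100,38,13,0],[0,-135,52,18,0],[0,-170,65,22,0],[0,-205,78,26,0],[0,-240,92,30,0],[0,-262,100,33,0],[0,-270,102,33,0],[0,-270,102,33,0],[0,-270,102,33,0]]}}

```text
time_s: 6.75
position: [0.639, -0.1168, 0.1496]
eef_rot: [0.003, 0.742, 0.67, -0.002]
contact_force: [0.8, 0.4, 0.0]
grip_width: 0.005
```

```bash
python3 - <<'E'
from plant import r
from h import *
s=r.sense();print(s["position"],s["grip_width"],tool(s).round(3))
print(delta(s,[.640,-.116,.059],np.radians(84)))
p,d=r.grab_frame("side");cv2.imwrite("pics/k1.png",cv2.resize(p[150:300,260:460,::-1],(800,600)))
E
```

```text
[ 0.63901687 -0.11679199  0.14957536] 0.0046263179474230805 [[ 0.102  0.995  0.002]
 [ 0.995 -0.102 -0.007]
 [-0.007  0.003 -1.   ]]
[1.5, 0.6, 90.6, 0.002]
```

View pics/k1.png

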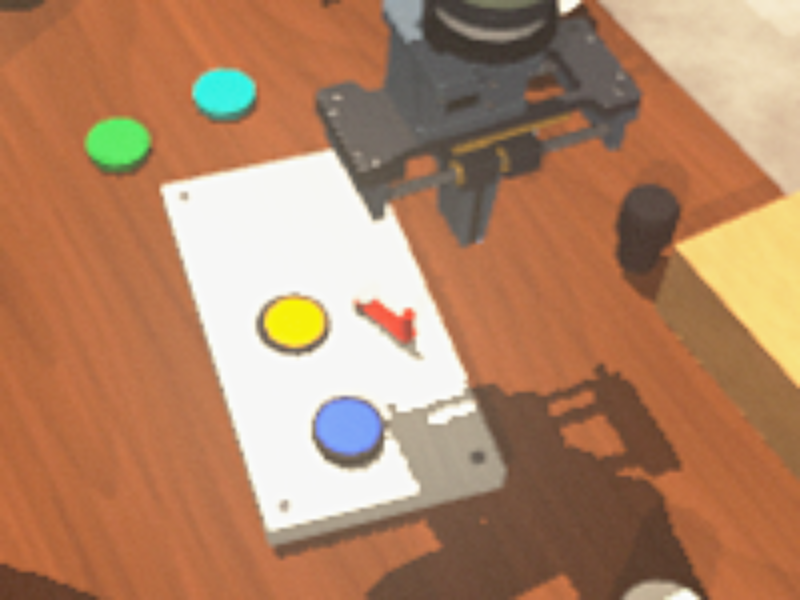

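The fingertips are at (470,240), clear to the +x side of the red pin at (408,320). I'll descend.

{"api": "carry_out", "payload": {"plan": [[0,1,2,25,0],[0,1,2,55,0],[0,1,2,80,0],[0,1,2,90,0],[0,1,2,91,0],[0,1,2,91,0]]}}

```text
time_s: 7.3
position: [0.6417, -0.1148, 0.0593]
eef_rot: [0.004, 0.742, 0.671, -0.001]
contact_force: [0.0, -1.5, 0.8]
grip_width: 0.005
```

```bash
python3 - <<'E'
from plant import r
from h import *
s=r.sense();print(s["position"])
print(delta(s,[.588,-.118,.059],np.radians(84)))
p,d=r.grab_frame("side");cv2.imwrite("pics/k2.png",cv2.resize(p[150:300,260:460,::-1],(800,600)))
E
```

```text
[ 0.64168882 -0.1147536   0.05934198]
[-8.6, -53.1, 0.2, 0.005]
```

View pics/k2.png

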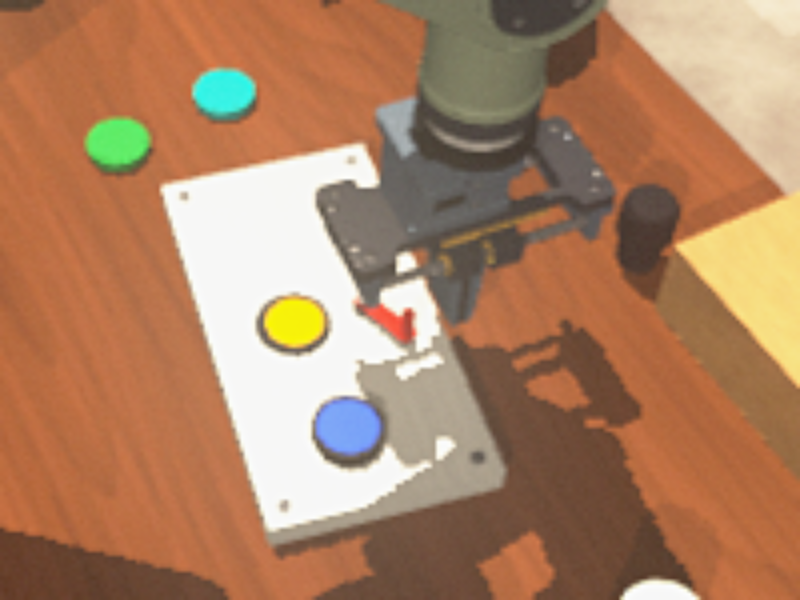

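{"api": "carry_out", "payload": {"plan": [[0,-2,-6,0,0],[0,-4,-12,0,0],[0,-6,-18,0,0],[0,-8,-24,0,0],[0,-9,-30,0,0],[0,-9,-36,0,0],[0,-9,-42,0,0],[0,-9,-48,0,0],[0,-9,-53,0,0],[0,-9,-53,0,0]]}}

```text
time_s: 8.18
position: [0.5874, -0.1185, 0.06]
eef_rot: [0.004, 0.742, 0.671, -0.001]
contact_force: [1.0, -0.1, -0.2]
grip_width: 0.008
```

```bash
python3 - <<'E'
from plant import r
from h import *
s=r.sense();print(s["position"])
p,d=r.grab_frame("side");cv2.imwrite("pics/k3.png",cv2.resize(p[150:300,260:460,::-1],(800,600)))
E
```

```text
[ 0.58740794 -0.11845171  0.06000063]
```

View pics/k3.png

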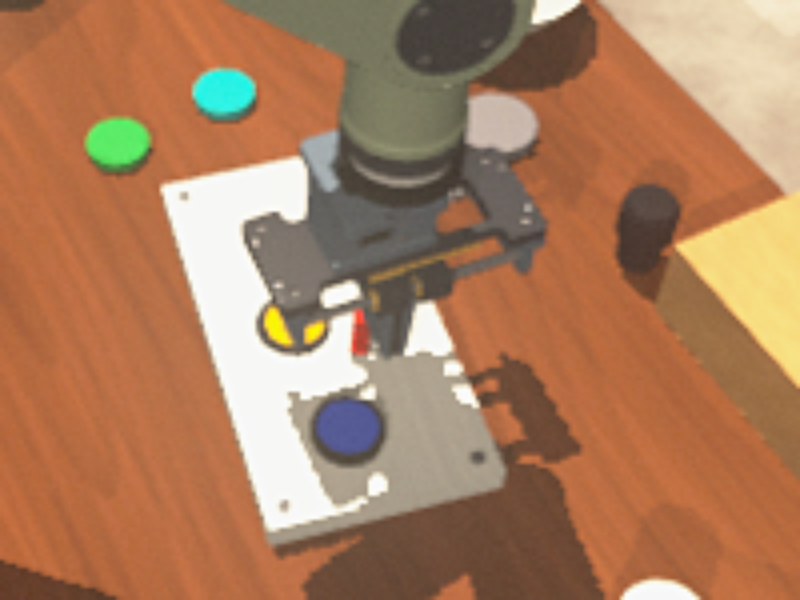

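The keeper now points about −y, pin at (360,335) in the crop, just left of the fingers. I'll measure it and continue.

```bash
cat > pin.py <<'E'
from plant import r
from h import *
s=r.sense();print("tcp",s["position"].round(4),s["contact_force"].round(1))
for n,b in (("side",(320,205,380,255)),("scene",(250,165,315,215))):
    p,d=r.grab_frame(n);m=r.camera_model(n)
    K,R,t=(np.array(m[k]) for k in "KRt")
    h=cv2.cvtColor(p,cv2.COLOR_RGB2HSV);mk=cv2.inRange(h,(0,130,70),(8,255,255))|cv2.inRange(h,(174,130,70),(180,255,255))
    v,u=np.where((mk>0)&(d>0));k=(u>=b[0])&(u<b[2])&(v>=b[1])&(v<b[3]);u,v=u[k],v[k]
    P=np.stack([(u-K[0,2])/K[0,0]*d[v,u],(v-K[1,2])/K[1,1]*d[v,u],d[v,u]],1);W=(P-t)@R
    print(n,len(W))
    q=W[W[:,2]>.040]
    if len(q): 
        c=q.mean(0);print(n,"pin",c.round(4),len(q),"theta",((np.arctan2(c[1]+.0796,c[0]-.5955)-np.radians(168.8)+1)%(2*np.pi)-1).round(2))
    q=W[(W[:,2]<.040)&(W[:,2]>.026)]
    if len(q):print(n,"bar",q.mean(0).round(4),len(q), "ext", q.min(0).round(3),q.max(0).round(3))
E
python3 pin.py
```

```text
tcp [ 0.5881 -0.1186  0.0601] [ 0.6 -0.  -0.9]
side 36
side pin [ 0.5708 -0.1146  0.0559] 20 theta 1.15
side bar [ 0.5758 -0.1099  0.0341] 16 ext [ 0.568 -0.119  0.029] [ 0.586 -0.088  0.039]
scene 60
scene pin [ 0.5818 -0.1021  0.0558] 17 theta 1.22
scene bar [ 0.5821 -0.0957  0.0329] 42 ext [ 0.571 -0.107  0.029] [ 0.594 -0.082  0.04 ]
```

{"api": "carry_out", "payload": {"plan": [[0,0,6,0,0],[0,0,14,0,0],[0,-12,15,0,0],[0,-24,15,0,0],[0,-32,15,0,0],[0,-34,14,0,0],[0,-34,6,0,0],[0,-34,-6,0,0],[0,-34,-16,0,0],[0,-34,-18,0,0],[0,-34,-18,0,0]]}}

```text
time_s: 9.25
position: [0.5665, -0.1505, 0.0604]
eef_rot: [0.004, 0.742, 0.671, -0.001]
contact_force: [-0.3, 0.1, 1.0]
grip_width: 0.007
```

```bash
python3 pin.py;python3 - <<'E'
from plant import r
from h import *
s=r.sense();print(s["position"])
print(delta(s,[.561,-.093,.059]))
p,d=r.grab_frame("side");cv2.imwrite("pics/k4.png",cv2.resize(p[150:300,260:460,::-1],(800,600)))
E
```

```text
tcp [ 0.5665 -0.1505  0.0604] [-0.3  0.1  1. ]
side 4
side pin [ 0.5362 -0.1633  0.125 ] 3 theta 1.15
side bar [ 0.5682 -0.1133  0.0375] 1 ext [ 0.568 -0.113  0.038] [ 0.568 -0.113  0.038]
scene 57
scene pin [ 0.5735 -0.1068  0.0498] 14 theta 1.08
scene bar [ 0.5816 -0.0976  0.0328] 43 ext [ 0.571 -0.111  0.029] [ 0.594 -0.082  0.038]
[ 0.56792151 -0.15074099  0.06058343]
[56.8, -12.7, 1.1]
```

View pics/k4.png

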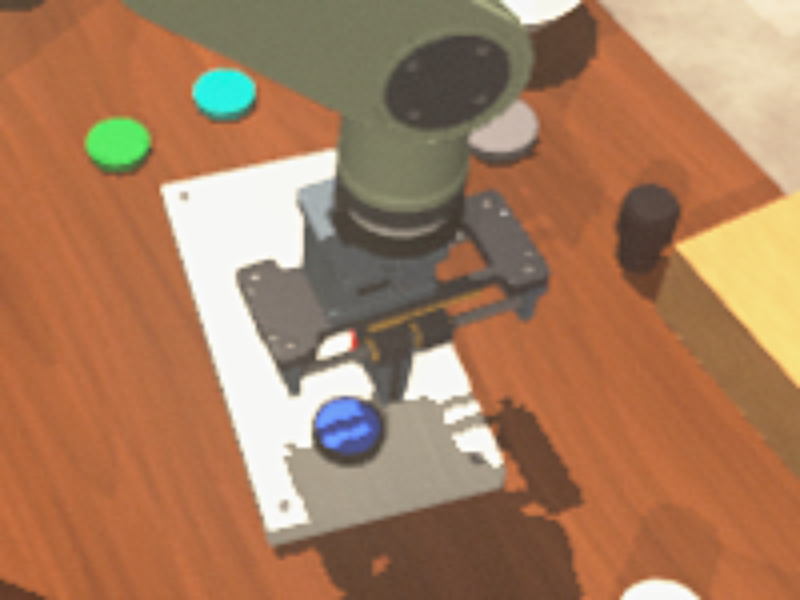

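{"api": "carry_out", "payload": {"plan": [[0,8,0,0,0],[0,15,0,0,0],[0,21,-1,0,0],[0,27,-3,0,0],[0,33,-5,0,0],[0,38,-7,0,0],[0,43,-9,0,0],[0,47,-10,0,0],[0,50,-11,0,0],[0,52,-11,0,0],[0,52,-11,0,0]]}}

```text
time_s: 10.32
position: [0.5631, -0.0972, 0.0603]
eef_rot: [0.005, 0.741, 0.671, 0.0]
contact_force: [0.5, 0.3, -0.8]
grip_width: 0.007
```

```bash
python3 pin.py;python3 - <<'E'
from plant import r
from h import *
ims=[]
for n,b in (("side",(285,165)),("scene",(245,145))):
    p,d=r.grab_frame(n);ims.append(cv2.resize(p[b[1]:b[1]+100,b[0]:b[0]+100,::-1],(400,400),interpolation=cv2.INTER_CUBIC))
cv2.imwrite("pics/k5.png",np.hstack(ims))
E
```

```text
tcp [ 0.5631 -0.0972  0.0603] [ 0.5  0.3 -0.8]
side 20
side pin [ 0.5527 -0.0805  0.0491] 10 theta 0.22
side bar [ 0.5591 -0.0794  0.0336] 10 ext [ 0.551 -0.085  0.03 ] [ 0.597 -0.076  0.037]
scene 83
scene pin [ 0.5571 -0.0716  0.0502] 21 theta -0.01
scene bar [ 0.5731 -0.0738  0.0322] 58 ext [ 0.555 -0.085  0.027] [ 0.601 -0.067  0.037]
```

View pics/k5.png

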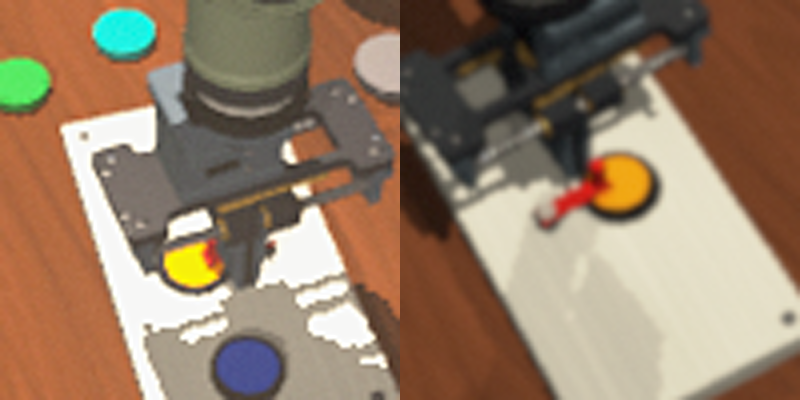

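The keeper is nearly home over the amber. A little more push until the stop is felt.

{"api": "carry_out", "payload": {"plan": [[0,2,0,0,0],[0,4,0,0,0],[0,6,0,0,0],[0,7,0,0,0],[0,7,0,0,0]]}}

```text
time_s: 10.93
position: [0.5636, -0.0926, 0.0603]
eef_rot: [0.007, 0.741, 0.672, -0.001]
contact_force: [0.1, -7.4, -0.2]
grip_width: 0.002
```

```bash
python3 pin.py
```

```text
tcp [ 0.5636 -0.0926  0.0603] [ 0.1 -7.4 -0.2]
side 20
side pin [ 0.5504 -0.0803  0.0593] 10 theta 0.21
side bar [ 0.5635 -0.0777  0.0343] 10 ext [ 0.551 -0.086  0.03 ] [ 0.597 -0.074  0.039]
scene 81
scene pin [ 0.5581 -0.0689  0.0505] 20 theta -0.08
scene bar [ 0.5719 -0.0711  0.0327] 55 ext [ 0.554 -0.08   0.029] [ 0.591 -0.063  0.039]
```

Stop felt at 7.4 N, at the predicted finger position. I'll back off and lift clear.

{"api": "carry_out", "payload": {"plan": [[0,-8,0,0,0],[0,-18,0,0,0],[0,-20,0,-20,0],[0,-20,0,-55,0],[0,-20,0,-90,0],[0,-60,0,-120,0],[0,-100,0,-140,0],[0,-130,0,-140,0],[0,-130,0,-140,0],[0,-130,0,-140,0]]}}

```text
time_s: 11.87
position: [0.5495, -0.2225, 0.202]
eef_rot: [0.007, 0.742, 0.67, -0.001]
contact_force: [-0.3, 0.2, -0.6]
grip_width: 0.004
```

```bash
python3 pin.py; python3 look.py l9;python3 - <<'E'
from plant import r
from h import *
ims=[]
for n,b in (("side",(285,165)),("scene",(245,145))):
    p,d=r.grab_frame(n);ims.append(cv2.resize(p[b[1]:b[1]+100,b[0]:b[0]+100,::-1],(400,400),interpolation=cv2.INTER_CUBIC))
cv2.imwrite("pics/k6.png",np.hstack(ims))
E
```

```text
tcp [ 0.5495 -0.2225  0.202 ] [-0.3  0.2 -0.6]
side 1
side bar [ 0.5969 -0.0853  0.032 ] 1 ext [ 0.597 -0.085  0.032] [ 0.597 -0.085  0.032]
scene 73
scene pin [ 0.5578 -0.0674  0.0507] 13 theta -0.12
scene bar [ 0.572  -0.071   0.0326] 57 ext [ 0.555 -0.08   0.027] [ 0.591 -0.063  0.04 ]
tcp [ 0.5493 -0.2201  0.2009] F [ 0.6  0.2 -0.1] yaw 84.34 tilt 0.65 w 0.0011534374221300963
scene amber [301.3 190.3] 117.5 [ 0.5417 -0.0618] circ [ 0.5449 -0.0637]
scene blue [279.8 165.2] 146.5 [ 0.5351 -0.1622] circ [ 0.5342 -0.1646]
scene red [290.7 193.3] 53.0 [ 0.5683 -0.0721] circ [ 0.5692 -0.078 ]
side amber [331.3 230.4] 93.5 [ 0.5381 -0.0727] circ [ 0.5408 -0.0734]
side blue [346.5 256.1] 146.5 [ 0.5357 -0.1644] circ [ 0.5357 -0.1642]
side red None
```

View pics/k6.png

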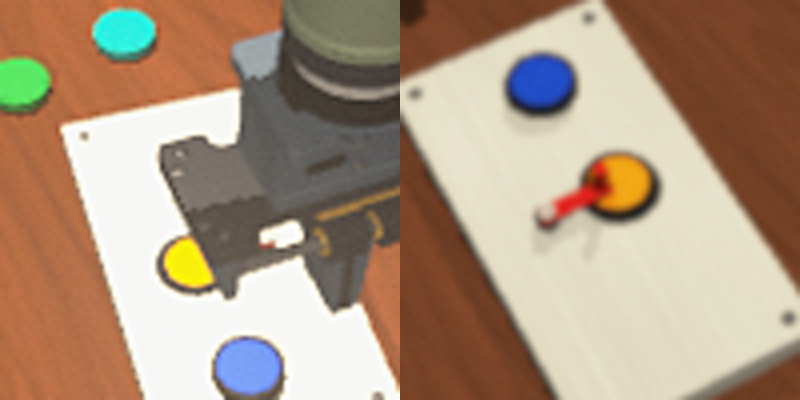

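The scene view shows the bar at the stop over the seated amber (pin near (600,180)), blue is unmoved, and the robot is clear. Handing in.

```bash
python3 -c "
from plant import r
print(r.job_done(), r.sense()['time_s'])"
```

```text
the job is handed in; nothing more can be done
the job is handed in; nothing more can be done
```

I slid the amber filter into the recess with two part-open fingertips, then pushed the keeper by its pin with shut fingers until it met its stop. The job is handed in, finished at about 12 s of the 61 s allowed.

- **Amber filter:** it reads flat with its top at z ≈ 26.5 mm (26.1 and 26.8 mm from the two cameras), as expected for a seated filter. It is within about 2 mm of the cell centre. I took this reading before the keeper was pushed, and afterwards only saw in the pictures that the filter was still in place.
- **Keeper:** the stop resisted with 7.4 N, at the finger position I had predicted for home. The scene camera puts the pin at about −0.1 rad, which is home within measurement error.
- **Disagreement:** during the last push the side camera gave about 0.21 rad, just over the 0.2 limit. The fingers partly hid the pin there, so I trusted the stop and the scene view. I could not repeat the side reading at the end because the gripper blocked it.
- **Other things:** the blue filter is within 1 mm of where it started. The arm was clear of everything at hand-in. I did not measure the other things on the bench.

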